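# Snap the food box shut

## Task

Two food boxes with grey lids stand on the worktop between sink and hob, lids closed but all their white snap tabs still sticking up. Lock the larger box: press each of its three tabs down from above until it snaps over and hangs against the side. Leave the box where it stands and do not touch the smaller box.

Things in the scene. Friction and masses are not known exactly. Their poses are not given: they have to be found in the camera images.
- food_box_front_tab (a point): Front snap tab of the larger box (120 mm long, 90 deep, lid top 55 high, loose, 0.85 kg; lid hinged at the back). White flap 30 mm wide, 28 long, 4 thick. Point: middle of its hinge line on the lid's edge, 50 mm above the worktop, fixed as it turns. Axes turn with it; while unlocked z is up, x level outward, y along the hinge line, and the flap rises 20 deg above x (its middle 14 mm out, 5 up).
- food_box_left_tab (a point): Same tab on the left short end (left as seen from behind the robot), same point and axes. Every tab, pressed near its middle or outer half, resists with about 6 N, then less; about 50 deg from its start it snaps on by itself to 100 deg, hanging by the wall, and stays. Released sooner it springs up. Going down 16 mm out from the hinge to 20 mm below it is ample.
- food_box_right_tab (a point): Same tab on the right short end, same point and axes (x away from that end). Hinge points lie 49 mm (front) and 64 mm (left, right) from the box's middle; front and short ends only, no tab at the back. A tall dish rack stands over the sink, to the left of and behind the boxes: come in from the near side.
- small_box: The smaller box of the same make, 84 mm long, 64 mm deep, 40 mm high, its three tabs (19 mm flaps on the front side and both short ends) also up; to be left alone. Origin at the centre of its underside, x towards its hinge side, y along its length to its left end, z up.

How it is judged:
By the outcome, as a careful person would: the job done as asked, in the order asked, and still so for the second after the job is handed in, with the robot touching nothing.
It also fails if it takes over 48 s, if anything falls off the work surface, if the arm or the gripper's body presses on something with over 40 N, if the wrist force passes 120 N, or if a joint passes its speed limit or range.

## Robot

A 7-joint arm with a two-finger parallel gripper is mounted at the origin on a cart in front of the work surface, level with it; the furniture and walls round the work are solid. World frame = base frame: x ahead of the robot, y to its left, z up, the work surface at z = 0. Lengths are in m, angles in rad, forces in N, time in s.
With the tool pointing down it reaches from about 0.425 to 0.95 m from the base axis. Payload 4.7 kg.
Tool frame: the origin (TCP) lies midway between the tips of the shut fingers; the grasp point (between the pads) lies 19 mm behind it; z points along the fingers, x is the direction in which the jaws open and shut, and the axes are right-handed (so a half turn about z gives the same grasp; the last joint's range is limited). The gripper opens to 85 mm and grips with 20 to 120 N. Pads are 22 mm wide; open, the fingers measure 114 mm over their backs; the gripper's body (76 mm by 85 mm) begins 54 mm behind the grasp point. The pads swing forward as they close: fully open they stand 13 mm farther back than shut.
Start: joints at [1.118, 0.469, -0.049, 1.532, 0.024, 1.141, -0.082], TCP at [0.278, -0.615, 0.231] pointing down, gripper open.
Joint ranges: [-2.59, 2.59], [-0.33, 1.99], [-1.39, 1.29], [0.1, 2.45], [-1.04, 4.18], [0.21, 1.99], [-2.66, 2.66]. Speed limits (rad/s): [2.57, 2.57, 3.14, 3.14, 3.14, 3.14, 3.14].

## Interface

Orientations are given as [roll, pitch, yaw] about the fixed x, y, z axes, in that order (R = Rz(yaw) Ry(pitch) Rx(roll)).
In Python, from workcell import bot gives the robot as it stands. Calls block until the motion is done:
- bot.move_pose(position, orientation): joint-space move of the TCP to a pose.
- bot.move_linear(position, attitude=None, feed=0.15, force_limit=None): straight line of the TCP; attitude=None keeps the orientation; feed is the mean speed in m/s. With force_limit (N) it stops when the force on the tool has changed by that much, and returns True; else False.
- bot.move_j(angles): joint-space move.
- bot.ungrasp() and bot.clamp(): open the fingers fully, or close them until they stop; the grip force is fixed at half the most.
- bot.wait(seconds).
- bot.solve_ik(position, orientation): joint angles nearest the present ones, or None.
- bot.capture(name): name is "scene" or "top" or "wrist"; returns a dict with "img" (480x640x3 uint8, red, green, blue), "fx", "fy", "cx", "cy" (pixels), "T" (4x4, takes a point from camera to world coordinates); the wrist camera has in their place "mount" (4x4, takes a point from camera to tool coordinates, whose origin is the TCP and whose axes are the tool frame's). Camera axes: x right, y down, z forward; pixel columns grow to the right and rows downward; lengths in m; the calibration is good to about 2 mm. A picture is of the moment at which its call begins: read the wrist's pose just before it. There is no depth.
A pose or a line that the arm cannot do raises bot.Unreachable and nothing moves.
- bot.finish_job(): hands the job in, once; it reports no verdict.
Readings, each from a call of its own:
- bot.current_time(): time.
- bot.current_joint_positions(): joint angles.
- bot.current_qvel(): joint speeds.
- bot.current_effort(): joint torques, N m.
- bot.current_eef_pos(): TCP position.
- bot.current_tcp_rot(): TCP orientation.
- bot.current_contact_force(): force on the tool from outside, world axes, zero at the start.
- bot.current_wrist_torque(): the same for the moment, N m.
- bot.current_grip_width(): finger opening in m.
Only numpy, scipy, OpenCV 4.12 (cv2) and the standard library are available. Lean on these libraries where they do the work, as an engineer would, in place of code of your own. Each camera call takes 0.05 s, during which the arm holds its last target. There are 200 camera calls.

## Working session

There is one attempt and no reset: what is moved stays moved. The work goes in short steps, each a Python script; the robot and the scene stay as the last script left them, time stands still between calls to the robot, and variables do not carry over. Pictures are saved under pics/ and viewed, about 8 in all and at most 12, crops included, and the job is handed in when it is done.

```bash
mkdir -p pics; ls; python3 - <<'E'
from workcell import bot
import cv2,numpy as np
for n in("scene","top"):
    c=bot.capture(n); cv2.imwrite(f"pics/{n}0.png",c["img"][:,:,::-1]); print(n,c["fx"],c["fy"],c["cx"],c["cy"],np.round(c["T"],4).tolist())
print(bot.current_time(),bot.current_tcp_rot())
E
```

```text
pics
scene 515.0074692840337 515.0074692840337 323.09432852093454 237.8933996695022 [[0.5793, -0.444, 0.6836, -0.0318], [-0.8151, -0.3051, 0.4925, -0.6039], [-0.0101, -0.8425, -0.5386, 0.5105], [0.0, 0.0, 0.0, 1.0]]
top 435.52132667271974 435.52132667271974 317.9917684610586 234.5551793335963 [[0.0113, -0.996, 0.0892, 0.4592], [-0.9999, -0.0108, 0.0059, -0.1947], [-0.0049, -0.0893, -0.996, 0.9186], [0.0, 0.0, 0.0, 1.0]]
0.1 [ 3.14152145e+00  1.77869865e-03 -1.14696436e+00]
```

View pics/top0.png

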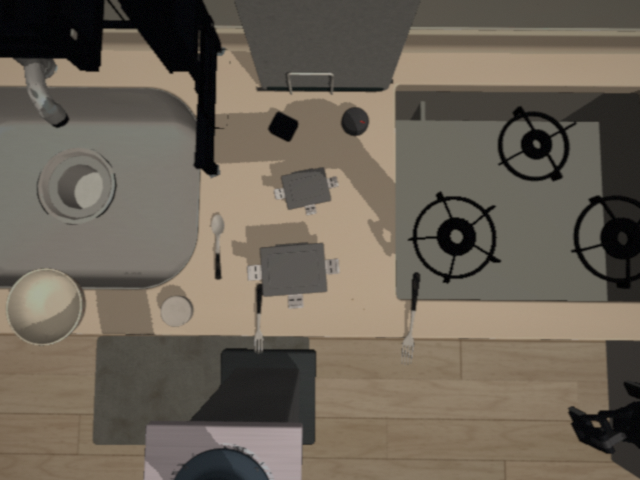

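View pics/scene0.png

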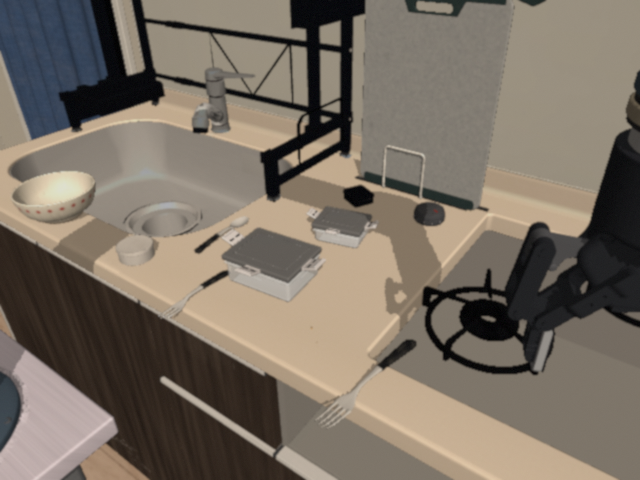

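The top view shows the larger box, lid at about (262–327, 243–296), with its tabs at (253,272), (333,267) and (295,300). The small box is behind it at (305,188), and a fork lies at (258,285–350). In the scene view the larger lid is centred near (273,254). Next I'll measure the lid corners in both views.

```bash
cat > h.py <<'E'
import cv2,numpy as np
def ray(c,p,T=None):
    T=np.array(c["T"]) if T is None else T
    d=np.array([(p[0]-c["cx"])/c["fx"],(p[1]-c["cy"])/c["fy"],1.])
    return T[:3,3],T[:3,:3]@d
def plane(c,p,z,T=None):
    o,d=ray(c,p,T); return o+d*(z-o[2])/d[2]
def tri(rays):
    A=np.zeros((3,3));b=np.zeros(3)
    for o,d in rays:
        d=d/np.linalg.norm(d);P=np.eye(3)-np.outer(d,d);A+=P;b+=P@o
    x=np.linalg.solve(A,b)
    return x,max(np.linalg.norm(np.cross(x-o,d/np.linalg.norm(d))) for o,d in rays)
def blobs(img,lo,hi,roi,smax=35,amin=15,op=0):
    hsv=cv2.cvtColor(img,cv2.COLOR_RGB2HSV)
    m=cv2.inRange(hsv,(0,0,lo),(180,smax,hi)); k=np.zeros_like(m)
    x0,y0,x1,y1=roi;k[y0:y1,x0:x1]=255;m&=k
    if op: m=cv2.morphologyEx(m,cv2.MORPH_OPEN,np.ones((op,op)))
    cs,_=cv2.findContours(m,cv2.RETR_EXTERNAL,cv2.CHAIN_APPROX_NONE)
    return m,sorted([c for c in cs if cv2.contourArea(c)>amin],key=cv2.contourArea,reverse=True)
def quad(c):
    h=cv2.convexHull(c)
    return cv2.approxPolyDP(h,0.04*cv2.arcLength(h,True),True)[:,0,:]
E
python3 - <<'E'
from h import *; from workcell import bot
R={"top":(240,225,350,315),"scene":(210,215,335,300)}
for n,roi in R.items():
    c=bot.capture(n);i=c["img"]
    m,cs=blobs(i,40,115,roi,op=3)
    print(n,"lid",cv2.contourArea(cs[0]),cv2.minAreaRect(cs[0]),quad(cs[0]).tolist())
    if n=="top":
        b=cv2.boxPoints(cv2.minAreaRect(cs[0])); print(np.round([plane(c,p,.055) for p in b],4).tolist())
    m2,ws=blobs(i,150,255,roi,smax=45,amin=6)
    for w in ws[:8]: print(" white",cv2.boundingRect(w),cv2.contourArea(w))
    x0,y0,x1,y1=roi;v=i.copy();cv2.drawContours(v,cs[:1],-1,(255,0,0),1)
    v=np.hstack([cv2.resize(a[y0:y1,x0:x1],(400,300),interpolation=cv2.INTER_NEAREST) for a in (i,v)])
    cv2.imwrite(f"pics/{n}_c.png",v[:,:,::-1])
a=np.vstack([cv2.imread("pics/top_c.png"),cv2.imread("pics/scene_c.png")]);cv2.imwrite("pics/both.png",a)
E
```

```text
top lid 2978.0 ((292.6040344238281, 268.55975341796875), (49.889251708984375, 64.4569091796875), 86.18592071533203) [[322, 244], [325, 290], [262, 294], [261, 248]]
[[0.5128, -0.0722, 0.055], [0.5227, -0.1999, 0.055], [0.4246, -0.2075, 0.055], [0.4148, -0.081, 0.055]]
 white (247, 265, 14, 16) 138.0
 white (333, 259, 7, 15) 16.0
 white (295, 301, 9, 7) 10.5
 white (288, 294, 15, 4) 8.5
scene lid 2719.0 ((270.70001220703125, 253.90000915527344), (89.80870056152344, 42.37452697753906), 18.434946060180664) [[223, 257], [257, 229], [319, 248], [289, 281]]
 white (225, 259, 101, 41) 1515.0
 white (219, 227, 25, 19) 211.5
 white (313, 229, 22, 15) 204.5
 white (231, 217, 17, 10) 82.5
 white (308, 215, 10, 4) 14.0
```

View pics/both.png

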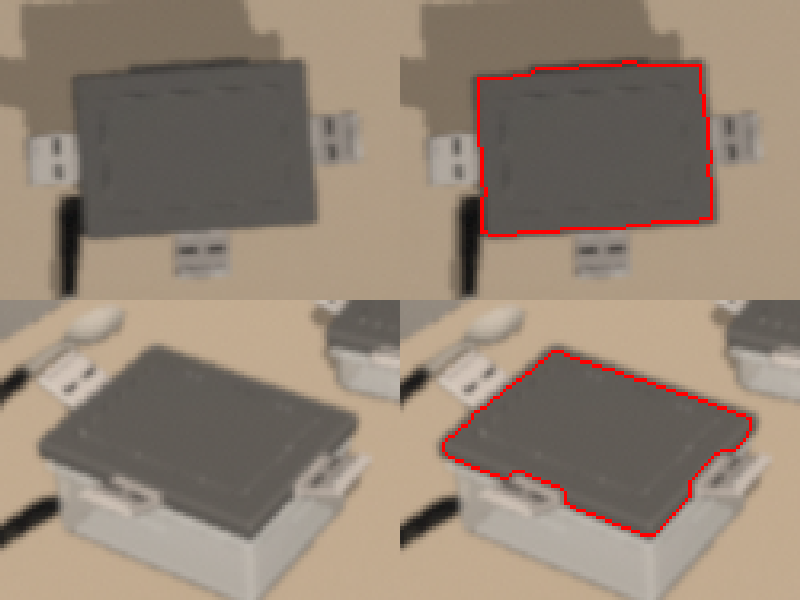

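The crops show the lid corners clearly in both views, and all three tabs are up. I'll triangulate the corners, then go above the box with the wrist camera for a closer check.

```bash
python3 - <<'E'
from h import *; from workcell import bot
t=bot.capture("top");s=bot.capture("scene")
P={"BL":((260.1,247.5),(258.4,228.3)),"BR":((323.6,243.3),(321.6,249)),"FR":((326.9,291.6),(289.7,282.1)),"FL":((262.6,296.1),(221.9,257.5))}
W={}
for k,(a,b) in P.items():
    W[k],e=tri([ray(t,a),ray(s,b)]); print(k,np.round(W[k],4),round(e,4),np.round(plane(t,a,.055),4))
C=sum(W.values())/4; Cp=np.mean([plane(t,a,.055) for a,_ in P.values()],0)
print(C,Cp)
g=lambda k:plane(t,P[k][0],.055)
print("len",np.linalg.norm(g("FL")-g("FR")),"dep",np.linalg.norm(g("FL")-g("BL")))
y=g("FL")-g("FR")+g("BL")-g("BR"); print("yaw",np.degrees(np.arctan2(-y[0],y[1])))
yaw=np.arctan2(-y[0],y[1])
# reach check
from scipy.spatial.transform import Rotation as Ro
f=np.array([-np.cos(yaw),-np.sin(yaw),0]);l=np.array([-np.sin(yaw),np.cos(yaw),0])
for n,p,h in(("front",Cp+f*.065,[yaw+np.pi/2,yaw-np.pi/2]),("left",Cp+l*.08,[yaw,yaw+np.pi]),("right",Cp-l*.08,[yaw,yaw+np.pi])):
    for z in(.03,.12):
        for hh in h: 
            for r in (np.pi,):
                q=bot.solve_ik([p[0],p[1],z],[r,0,hh]); print(n,np.round(p,3),z,round(hh,2),None if q is None else np.round(q,2))
for tilt in (0,10,20,30):
    for hh in (-np.pi/2,0,np.pi/2):
        T=Ro.from_euler('y',np.radians(tilt))*Ro.from_euler('xyz',[np.pi,0,hh])
        q=bot.solve_ik(list((Cp+f*.065)[:2])+[.03],T.as_euler('xyz')); print("tilt",tilt,hh,None if q is None else np.round(q,2))
m=bot.capture("wrist");print(m["mount"],m["fx"])
E
```

```text
BL [ 0.5105 -0.0757  0.0528] 0.0015 [ 0.5094 -0.0749  0.055 ]
BR [ 0.52   -0.2018  0.053 ] 0.0011 [ 0.5192 -0.201   0.055 ]
FR [ 0.4253 -0.2103  0.0501] 0.0024 [ 0.424  -0.2084  0.055 ]
FL [ 0.4149 -0.0828  0.0498] 0.002 [ 0.4138 -0.082   0.055 ]
[ 0.46769903 -0.1426641   0.05141307] [ 0.46660843 -0.14157793  0.055     ]
len 0.12680381815035138 dep 0.0959283854740327
yaw 4.523300207961357
front [ 0.402 -0.147  0.055] 0.03 1.65 [ 0.8   0.47 -0.66  2.24  0.53  0.58  1.38]
front [ 0.402 -0.147  0.055] 0.03 -1.49 [ 0.41  0.4  -0.19  2.26  0.15  0.49 -1.39]
front [ 0.402 -0.147  0.055] 0.12 1.65 [ 0.92  0.31 -0.77  2.18  0.31  0.77  1.6 ]
front [ 0.402 -0.147  0.055] 0.12 -1.49 [ 0.49  0.23 -0.27  2.2   0.09  0.72 -1.33]
left [ 0.46  -0.062  0.055] 0.03 0.08 [ 0.43  0.48 -0.48  2.17  0.4   0.58 -0.26]
left [ 0.46  -0.062  0.055] 0.03 3.22 [-0.76  0.73  1.11  2.23 -0.97  0.8  -2.05]
left [ 0.46  -0.062  0.055] 0.12 0.08 [ 0.53  0.33 -0.58  2.11  0.25  0.77 -0.13]
left [ 0.46  -0.062  0.055] 0.12 3.22 [-0.82  0.47  1.12  2.17 -0.58  0.84 -2.4 ]
right [ 0.473 -0.221  0.055] 0.03 0.08 [ 0.68 
[... 657 characters left out ...]
  0.49  0.8   1.32]
tilt 20 -1.5707963267948966 [ 0.33  0.54 -0.16  2.05  0.18  0.91 -1.53]
tilt 20 0 [ 0.54  0.57 -0.43  2.04  0.34  0.96 -0.12]
tilt 20 1.5707963267948966 [ 0.71  0.63 -0.67  2.03  0.48  1.02  1.31]
tilt 30 -1.5707963267948966 [ 0.28  0.62 -0.12  1.95  0.17  1.1  -1.53]
tilt 30 0 [ 0.49  0.66 -0.4   1.94  0.32  1.15 -0.12]
tilt 30 1.5707963267948966 [ 0.68  0.73 -0.67  1.93  0.47  1.22  1.29]
[[ 9.99999943e-01  1.33813608e-04  3.11288947e-04 -5.04870940e-04]
 [-2.11823073e-04  9.63945347e-01  2.66100214e-01 -6.79632471e-02]
 [-2.64457702e-04 -2.66100265e-01  9.63945320e-01 -1.42831693e-01]
 [ 0.00000000e+00  0.00000000e+00  0.00000000e+00  1.00000000e+00]] 406.6958983842894
```

```bash
python3 - <<'E'
from h import *; from workcell import bot
from scipy.spatial.transform import Rotation as Ro
import pickle
yaw=.079
bot.clamp()
out=[]
for i,p in enumerate([[.45,-.20,.2],[.46,-.10,.2]]):
    bot.move_pose(p,[np.pi,0,yaw])
    e=bot.current_eef_pos();r=bot.current_tcp_rot()
    c=bot.capture("wrist");X=np.eye(4);X[:3,:3]=Ro.from_euler('xyz',r).as_matrix();X[:3,3]=e
    c["T"]=X@np.array(c["mount"]);out.append(c);print(np.round(e,4),bot.current_time())
pickle.dump(out,open("w.pkl","wb"))
v=np.hstack([cv2.resize(c["img"],(400,300),interpolation=cv2.INTER_AREA) for c in out])
for c,q in zip(out,("A","B")):
    C=np.array([.4671,-.142,.055])
    l=np.array([-np.sin(yaw),np.cos(yaw),0]);f=np.array([-np.cos(yaw),-np.sin(yaw),0])
    for nm,w in(("F",C+f*.049-[0,0,.005]),("L",C+l*.064-[0,0,.005]),("R",C-l*.064-[0,0,.005])):
        k=np.linalg.inv(c["T"])@np.r_[w,1];print(q,nm,np.round([k[0]/k[2]*c["fx"]+c["cx"],k[1]/k[2]*c["fy"]+c["cy"]],1))
cv2.imwrite("pics/w1.png",v[:,:,::-1])
E
```

```text
[ 0.4499 -0.2018  0.2   ] 2.8167
[ 0.4602 -0.1     0.2001] 3.35
A F [284.1 144.6]
A L [355.7  44.4]
A R [352.6 233. ]
B F [263.8 279.4]
B L [328.1 196.5]
B R [327.5 353.8]
```

View pics/w1.png

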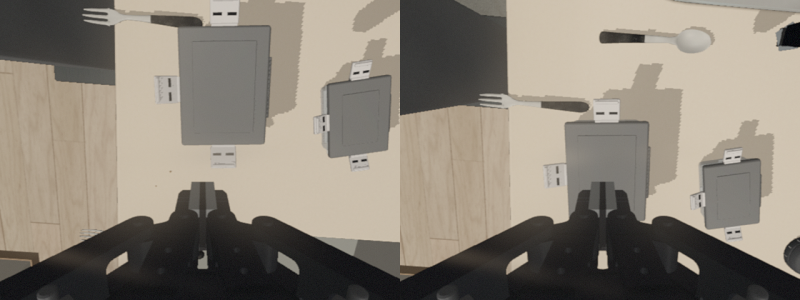

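The wrist views show the tabs at F(168,89), L(226,13), R(224,155) in A and L(606,111), F(556,175) in B. The predicted points agree to about 1–3 mm. A was taken before the arm had settled, so I'll retake it from a better-centred spot and fit the lid corners.

```bash
python3 - <<'E'
from h import *; from workcell import bot
from scipy.spatial.transform import Rotation as Ro
yaw=.079
res=[];vs=[]
for i,p in enumerate([[.46,-.26,.2],[.46,-.20,.2]]):
    bot.move_pose(p,[np.pi,0,yaw]);bot.wait(.4)
    e=bot.current_eef_pos();r=bot.current_tcp_rot()
    c=bot.capture("wrist");X=np.eye(4);X[:3,:3]=Ro.from_euler('xyz',r).as_matrix();X[:3,3]=e
    T=X@np.array(c["mount"]);c["T"]=T
    k=np.linalg.inv(T)@np.array([.467,-.142,.055,1]);u,v=k[0]/k[2]*c["fx"]+c["cx"],k[1]/k[2]*c["fy"]+c["cy"]
    x0,y0,x1,y1=[int(a) for a in (max(u-110,0),max(v-115,0),u+100,v+120)]
    m,cs=blobs(c["img"],70,140,(x0,y0,x1,y1),smax=40,op=9)
    cs=[q for q in cs if cv2.pointPolygonTest(q,(u,v),False)>0]
    q=cv2.boxPoints(cv2.minAreaRect(cs[0])) if cs else None
    print(np.round(e,4),(u,v),cs and cv2.minAreaRect(cs[0]), np.round(quad(cs[0])).tolist() if cs else 0)
    im=c["img"].copy();cv2.drawContours(im,cs,-1,(255,0,0),1)
    vs.append(cv2.resize(im[:330,150:550],(400,330)));res.append((c,q))
cv2.imwrite("pics/w2.png",np.hstack(vs)[:,:,::-1])
import pickle;pickle.dump(res,open("w.pkl","wb"))
srt=lambda q:q[np.lexsort((q[:,0]>q[:,0].mean(),q[:,1]>q[:,1].mean()))]
W=np.array([tri([ray(res[0][0],a),ray(res[1][0],b)])[0] for a,b in zip(srt(res[0][1]),srt(res[1][1]))]);print(np.round(W,4),W.mean(0))
for c,q in res:
    G=np.array([plane(c,a,.055) for a in srt(q)]);d=G[0]+G[1]-G[2]-G[3];print(np.round(G,4).tolist(),G.mean(0),np.degrees(np.arctan2(-d[0],d[1])),np.linalg.norm(d)/2,bot.current_time())
E
```

```text
[ 0.4602 -0.2593  0.2002] (np.float64(347.9404681253369), np.float64(52.92841923804241)) ((353.99993896484375, 74.99998474121094), (155.99996948242188, 149.99996948242188), -0.0) [[432, 0], [419, 148], [283, 150], [276, 0]]
[ 0.4599 -0.2006  0.1999] (np.float64(340.1244624684366), np.float64(145.34335041905382)) ((344.5, 136.5), (189.0, 149.0), 90.0) [[416, 42], [408, 229], [278, 230], [271, 43]]
[[ 0.3659 -0.0099 -0.3408]
 [ 0.5922  0.0035 -0.321 ]
 [ 0.4219 -0.2076  0.0505]
 [ 0.5311 -0.1988  0.0518]] [ 0.47778091 -0.10318824 -0.13985564]
[[0.4188, -0.1151, 0.055], [0.5169, -0.1072, 0.055], [0.4234, -0.2074, 0.055], [0.5309, -0.1987, 0.055]] [ 0.47249104 -0.15710179  0.055     ] 5.750348373199132 0.09236104612038137 5.2833
[[0.4161, -0.0808, 0.055], [0.512, -0.0733, 0.055], [0.4215, -0.2065, 0.055], [0.5297, -0.198, 0.055]] [ 0.4698139 -0.1396491  0.055    ] 5.244942600979797 0.12569896509773584 5.2833
```

View pics/w2.png

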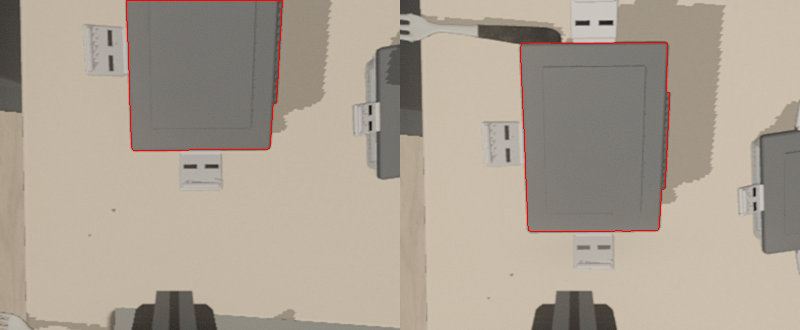

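The settled right-hand view shows the tab hinges at about L(344,42), R(344,233), F(273,143) in full-image pixels, and the left-hand view shows F(276,50), R(351,152). I'll cast these to points.

```bash
python3 - <<'E'
from h import *;import pickle
(a,_),(b,_)=pickle.load(open("w.pkl","rb"))
pb={"L":(344.5,42),"R":(343.5,233.5),"F":(274,143.5)};pa={"R":(351,152),"F":(276.5,50)}
for k in pb:
    print(k,np.round(plane(b,pb[k],.05),4),np.round(plane(a,pa[k],.05),4) if k in pa else "", tri([ray(a,pa[k]),ray(b,pb[k])]) if k in pa else "")
for n,p in(("FL",(271,43)),("BL",(416,42)),("BR",(408,229)),("FR",(278,230))): print(n,np.round(plane(b,p,.055),4))
yaw=.079;l=np.array([-np.sin(yaw),np.cos(yaw)]);f=np.array([-np.cos(yaw),-np.sin(yaw)])
for C in([.467,-.142],[.469,-.141]): print(C+f*.049,C+l*.064,C-l*.064)
E
```

```text
L [ 0.4642 -0.0761  0.05  ]  
R [ 0.4753 -0.2054  0.05  ] [ 0.4755 -0.2048  0.05  ] (array([ 0.47522427, -0.20465194,  0.05303611]), np.float64(8.832281829704643e-05))
F [ 0.421  -0.1445  0.05  ] [ 0.42   -0.1432  0.05  ] (array([ 0.42125214, -0.14426054,  0.05657685]), np.float64(0.0004832570115380783))
FL [ 0.4168 -0.0814  0.055 ]
BL [ 0.5101 -0.0735  0.055 ]
BR [ 0.5215 -0.1972  0.055 ]
FR [ 0.4272 -0.2053  0.055 ]
[ 0.41815282 -0.14586697] [ 0.46194926 -0.07819961] [ 0.47205074 -0.20580039]
[ 0.42015282 -0.14486697] [ 0.46394926 -0.07719961] [ 0.47405074 -0.20480039]
```

```bash
cat > press.py <<'E'
from h import *; from workcell import bot
yaw=.083;C=np.array([.4687,-.1408])
l=np.array([-np.sin(yaw),np.cos(yaw)]);f=np.array([-np.cos(yaw),-np.sin(yaw)])
TAB={"R":(-l,.064,yaw),"L":(l,.064,yaw),"F":(f,.049,yaw-np.pi/2)}
def press(k,out=.0165,depth=.030):
    d,h,a=TAB[k];p=C+d*(h+out);o=[np.pi,0,a]
    bot.move_pose([*p,.14],o);bot.wait(.2)
    bot.move_linear([*p,.075],feed=.1)
    for z in np.arange(.07,depth-1e-6,-.005):
        hit=bot.move_linear([*p,z],feed=.04,force_limit=25)
        print(k,round(z,3),np.round(bot.current_eef_pos(),4),np.round(bot.current_contact_force(),1),hit)
        if hit: break
    bot.move_linear([*p,.14],feed=.12)
    print("t",bot.current_time(),np.round(bot.current_contact_force(),1))
E
python3 - <<'E'
from press import *
press("R")
c=bot.capture("scene");cv2.imwrite("pics/s2.png",cv2.resize(c["img"][180:330,180:380],(800,600),interpolation=cv2.INTER_CUBIC)[:,:,::-1])
E
```

```text
R 0.07 [ 0.4754 -0.2211  0.0701] [ 0.  -0.6  0.5] False
R 0.065 [ 0.4752 -0.2209  0.0647] [-0.1 -0.3 -0.1] False
R 0.06 [ 0.476  -0.2212  0.0602] [ 0.7 -0.8  2.8] False
R 0.055 [ 0.4757 -0.2213  0.0551] [ 1.2 -1.2  1.7] False
R 0.05 [ 0.4756 -0.2216  0.0501] [ 1.9 -2.3  2.2] False
R 0.045 [ 0.4742 -0.22    0.0443] [0.7 0.5 0.6] False
R 0.04 [ 0.4748 -0.2206  0.0394] [-0.5  0.2 -0. ] False
R 0.035 [ 0.4751 -0.2209  0.0347] [ 0.1 -0.6 -0.1] False
R 0.03 [ 0.4751 -0.2209  0.0297] [0.2 0.2 0.2] False
t 10.1917 [-0.1 -1.3  0.3]
```

View pics/s2.png

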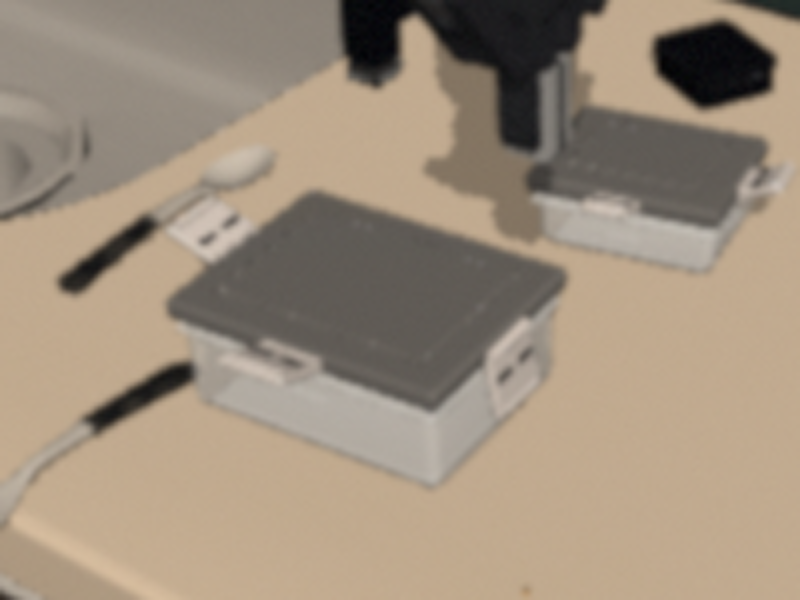

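The right tab now hangs at (512,368), and the box and the small box haven't moved. Next are the left and front tabs.

```bash
python3 - <<'E'
from press import *
press("L");press("F")
bot.move_pose([.42,-.33,.22],[np.pi,0,yaw]);bot.wait(.3)
v=[]
for n,(x,y) in(("scene",(190,190)),("top",(230,160))):
    c=bot.capture(n);v.append(cv2.resize(c["img"][y:y+150,x:x+133],(400,450),interpolation=cv2.INTER_CUBIC))
cv2.imwrite("pics/s3.png",np.hstack(v)[:,:,::-1]);print(bot.current_time())
E
```

```text
L 0.07 [ 0.462  -0.0606  0.0701] [-0.6  0.4 -0.4] False
L 0.065 [ 0.4618 -0.0606  0.0648] [0.2 0.5 0.4] False
L 0.06 [ 0.4627 -0.0605  0.0602] [-0.5  0.2  2.8] False
L 0.055 [ 0.4625 -0.0603  0.0551] [1.8 1.  1.8] False
L 0.05 [ 0.4624 -0.0601  0.0501] [1.2 1.8 2.5] False
L 0.045 [ 0.4607 -0.0612  0.0445] [0.8 0.3 0.5] False
L 0.04 [ 0.4614 -0.0607  0.0396] [ 0.2 -0.3  1.2] False
L 0.035 [ 0.4618 -0.0605  0.0347] [0.4 0.3 0.6] False
L 0.03 [ 0.4618 -0.0605  0.0297] [ 0.2 -0.4  0.2] False
t 15.4667 [0.1 0.4 0.2]
F 0.07 [ 0.4034 -0.1463  0.0701] [-0.7 -0.2 -0.7] False
F 0.065 [ 0.4032 -0.1462  0.0647] [ 0.9 -0.1  0.1] False
F 0.06 [ 0.4038 -0.1464  0.06  ] [ 0.3 -0.   1.9] False
F 0.055 [ 0.4034 -0.1465  0.055 ] [-0.6 -0.7  2.5] False
F 0.05 [ 0.4031 -0.1464  0.0499] [-0.6 -1.5  2.1] False
F 0.045 [ 0.4033 -0.1458  0.0448] [ 0.3 -0.1 -0.6] False
F 0.04 [ 0.4032 -0.146   0.0397] [-0.2  0.5  0.3] False
F 0.035 [ 0.4032 -0.1461  0.0347] [-0.4 -0.  -0.8] False
F 0.03 [ 0.4032 -0.1462  0.0297] [-0.2 -0.1 -0.2] False
t 21.125 [ 0.5  0.  -0.3]
23.1667
```

View pics/s3.png

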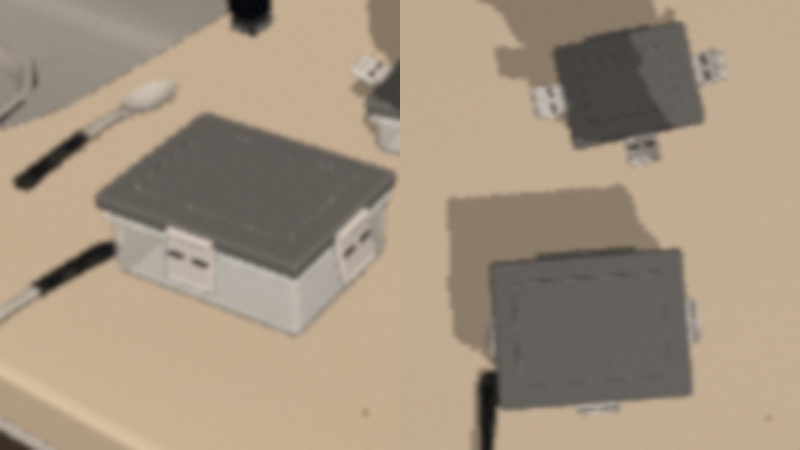

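All three tabs hang: front at (190,260) and right at (357,245) in the scene crop, and left is only an edge at (491,340) in the top crop. The lid's front-left corner maps to (262.3,296) in the top image, against (262.6,296.1) before, so the box hasn't moved. The small box's tabs are all still up, and the arm is clear.

```bash
python3 -c "
from workcell import bot
bot.finish_job();print(bot.current_time())"
```

```text
the job is handed in; nothing more can be done
the job is handed in; nothing more can be done
```

The larger box is locked: I pressed its right, left and front tabs down from above with the shut fingers, and all three snapped over and hang against the sides. I handed the job in at about 23 s of the 48 s allowed.

- **Locating the box:** I used the fixed cameras and then the wrist camera. The different views agreed to about 2 mm. The first wrist picture was 3 mm off because the arm had not settled, so I retook it. Some triangulated heights disagreed with the stated ones by up to about 7 mm (front hinge 57 mm against 50, lid corners 50–53 mm against 55). I used the stated heights when placing the tabs.
- **Pressing:** The force readings between steps stayed below about 4 N and dropped to almost nothing once each tab had snapped at about z = 45 mm.
- **Last pictures:** The front and right tabs are plainly down in the scene view. The left tab shows only from above, as a thin edge against the wall. The box's front-left lid corner is within half a pixel of where it was. The small box's tabs are all still up, and the arm was clear of everything.

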